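# Press a headed guide bushing home in its bearing block

### The job

Take the brass headed bushing, start it foot down and upright in the bore of the aluminium bearing block on the sprung press nest, and press it in through the tight fit until its shoulder sits flush on the white thrust ring all round, then let go. The fit is sometimes easy and sometimes stiff, so feel for the shoulder landing and stop there: the ring must not be squeezed hard. Leave everything else on the bench where it is.

Things in the scene. Friction and masses are not known exactly. Their poses are not given: they have to be found in the camera images.
- bushing_center (a point): Brass headed guide bushing, loose, about 0.16 kg, standing on its foot, 72 mm tall; the point is on its axis half-way up (36 mm above the foot), z along the axis towards the head. Its body, the lowest 34 mm, is 28 mm in diameter, but its first 14 mm taper down to 23 mm at the foot. It and the brown bar end swap places between starts.
- bushing_collar (a point): Middle of the bushing's collar, 56 mm above the foot: a plain cylinder 26 mm in diameter and 32 mm tall (40 to 72 mm above the foot) with a 15 mm hole in its top. Grip it here from above, with the fingertips kept above the shoulder disc.
- bushing_shoulder (a point): Point on the bushing's axis at the underside of its shoulder, 34 mm above the foot. The shoulder is a disc 41 mm in diameter and 6 mm thick (34 to 40 mm above the foot).
- bore_mouth (a point): Centre of the top face of the white plastic thrust ring (35 to 45 mm in diameter, 3 mm thick) that lies round the bore on the aluminium bearing block (66 x 66 x 36 mm); 89 mm above the bench at rest, z up. The bore is vertical, 30 mm in diameter with a 2.5 mm chamfer, open below. Block, ring and this point yield downwards under load (see nest). The nest's place and yaw vary.
- thrust_ring: The white plastic thrust ring on the bearing block; origin at the centre of its underside, 86 mm above the bench at rest. It bears up to 6 N from the bushing: that is, when the shoulder lands the push may rise by some 2 to 4 N above the level push of the tight fit, and no more than 6.
- bore_pads (a point): Point on the bore's axis 18 mm below bore_mouth, between four sprung copper pads (9 to 27 mm below it) that stand in to a 26 mm circle and grip the bushing. It drops in freely until its shoulder is about 17 mm above the ring; the push needed then climbs to a peak (7 to 22 N, unknown) at about 11 mm, falls a little, stays level, and climbs again when the shoulder lands.
- nest (a joint): How far the sprung steel platen (112 x 96 mm) with the bearing block is pressed down from rest, in m: 0 at rest, end of travel 0.026. It takes about 3 N to begin to move and 1.6 N more for each further mm, and springs back when let go. While the bushing slides in, the nest sinks less than the bushing; once the shoulder has landed they sink together.
- bar_end_center (a point): Bystander: brown round bar end, 32 mm in diameter and 48 mm tall, upright; the point is its centre.
- round_block: Bystander: bright round steel test block, 50 mm in diameter, 15 mm high; origin at the centre of its underside.
- black_puck: Bystander: black mounted specimen, 30 mm in diameter, 16 mm high; origin at the centre of its underside.

How it is judged:
By the outcome, as a careful person would: the job done as asked, in the order asked, and still so for the second after the job is handed in, with the robot touching nothing.
It also fails if it takes over 67 s, if anything falls off the work surface, if the arm or the gripper's body presses on something with over 40 N, if the wrist force passes 120 N, or if a joint passes its speed limit or range.

### The arm

A 6-joint arm with a two-finger parallel gripper is mounted at the origin on a cart in front of the work surface, level with it; the furniture and walls round the work are solid. World frame = base frame: x ahead of the robot, y to its left, z up, the work surface at z = 0. Lengths are in m, angles in rad, forces in N, time in s.
With the tool pointing down it reaches from about 0.25 to 0.725 m from the base axis. Payload 4 kg.
Tool frame: the origin (TCP) lies between the finger pads; the fingertips stand 8 mm ahead of it and the grasp point (between the pads) lies 11 mm behind it; z points along the fingers, y is the line along which they close (so a half turn about z gives the same grasp; the last joint's range is limited). The gripper opens to 85 mm and grips with 20 to 120 N. Pads are 22 mm wide; open, the fingers measure 114 mm over their backs; the gripper's body (76 mm by 85 mm) begins 54 mm behind the grasp point. The pads swing forward as they close: fully open they stand 13 mm farther back than shut.
Start: joints at [-1.291, 0.241, 0.005, 1.335, 0, 1.571], TCP at [0.138, -0.481, 0.239] pointing down, gripper open.
Joint ranges: [-2.72, 2.72], [-1.05, 1.87], [-1.09, 1.28], [-1.99, 2.15], [-1.42, 1.44], [-3.14, 3.14]. Speed limits (rad/s): [2.79, 2.79, 3.14, 3.14, 3.14, 3.14].

### API

Orientations are given as a unit quaternion [x, y, z, w].
In Python, from workcell import status, viewer, bot gives the robot as it stands.
- The arm moves only by the tool servo_tool, never from a script. Its argument "commands" is a list of rows, each a list of 5 numbers: the finger opening in mm, from 0 to 85.4, then the shift along the tool's x, y, z in mm, then the turn about the tool's z in rad. A call has 1 to 20 rows; each row shifts and turns the commanded pose from where the row before left it, along the tool's axes as they then stand; what a row does not reach is not made up. A row lasts 1/8 s, in which the tool goes at most 62.5 mm and 10.7 degrees, less where a joint would pass 70% of its speed; a pose out of reach is approached as far as the arm can. A call is refused whole if a number of a shift passes 62.5 or a number of a turn 0.188, either way. A call with a gripper value outside its range is refused whole. The fingers move at their own pace and stop on an object; the grip force is fixed at half the most. Time passes only in rows, so rows that do not move let the fingers close. It gives the time, the measured TCP pose, the force, the opening and the grip force at its end, in the units of the state.
- status.get_obs(): the state, without advancing time (a new reading comes with each control period).
- viewer.camera(name): name is "side" or "top"; returns (picture, depth): 384x512x3 uint8, red, green, blue; 384x512 float32, m along the optical axis (not along the pixel's ray), 0 where there is no reading.
- viewer.get_calibration(name): a dict with "camera_matrix" (3x3 intrinsics, pixels), "R" (3x3) and "t" (3): a world point X has camera coordinates R X + t. Camera axes: x right, y down, z forward; pixel columns grow to the right and rows downward; lengths in m; the calibration is good to about 2 mm. A picture is of the moment at which its call begins. get_calibration takes no time and is no camera call.
- bot.job_done(): hands the job in; it is judged then, once.
Trained networks look in the newest picture that a camera, given by its name, has taken for a name from the list of things; names that differ only in an ending like _2 or _b are one class to them, and where a whole thing is asked for, a point or a joint stands for the part that bears it (a point fixed in the world has none). Each returns a list of dicts, best first, with "p" (0 to 1); they miss things now and then, are a little off and sometimes report something else, mostly with a low value. They report only what shows in the picture. A call takes as long as a camera call.
- viewer.masks_of(camera, label): "mask" (384x512 bool, what is visible of it) and "pixel" ([row, column] in pixels, amid what is visible of it).
- viewer.spot_point(camera, label): "pixel" ([row, column] in pixels: a listed point, or the origin of a listed thing).
The state is a dict: "clock": time; "joint_pos": joint angles; "joint_vel": joint speeds; "tau": joint torques, N m; "eef_pos": TCP position; "tool_rot": TCP orientation; "ft_force": force on the tool from outside, world axes, zero at the start; "ft_torque": the same for the moment, N m; "grip_width": finger opening in m; "grasp_force": force on a finger pad.
Only numpy, scipy, OpenCV 4.12 (cv2) and the standard library are available. Lean on these libraries where they do the work, as an engineer would, in place of code of your own. Each camera call takes 0.05 s, during which the arm holds its last target. There are 200 camera calls.

## Working session

There is one attempt and no reset: what is moved stays moved. The work goes in short steps, Python scripts to look and compute and a tool call to move; the robot and the scene stay as the last step left them, time stands still between calls to the robot, and variables do not carry over. Pictures are saved under pics/ and viewed, at most 10 in all, crops included, and the job is handed in when it is done.

Besides the shell and the picture viewer there is one more tool, called as a command line: name --pt "numbers of a row" for each row, then --argument value for the rest. servo_tool: Moves the arm, as the interface text tells. Its arguments: {"type":"object","properties":{"commands":{"type":"array"}},"required":["commands"]}

```bash
mkdir -p pics; cat > h.py <<'E'
import numpy as np, cv2
from workcell import status, viewer, bot
def ray(cam,px):
    c=viewer.get_calibration(cam);K=np.array(c["camera_matrix"]);R=np.array(c["R"]);t=np.array(c["t"])
    d=R.T@np.linalg.solve(K,[px[1],px[0],1]); return -R.T@t,d
def at_z(cam,px,z):
    o,d=ray(cam,px); return o+d*(z-o[2])/d[2]
def cloud(cam,depth,mask):
    r,c=np.nonzero(mask&(depth>0)); k=depth[r,c]
    o,_=ray(cam,(0,0)); C=viewer.get_calibration(cam);K=np.array(C["camera_matrix"]);R=np.array(C["R"])
    return o+(np.linalg.solve(K,np.stack([c,r,np.ones_like(r)]))*k).T@R
def save(n,img): cv2.imwrite(f"pics/{n}.png",np.ascontiguousarray(img[...,::-1]))
E
python3 - <<'E'
from h import *
np.set_printoptions(precision=4,suppress=True)
s=status.get_obs();print(s["clock"],s["eef_pos"],s["tool_rot"],s["ft_force"],s["grip_width"])
ims=[]
for cam in("top","side"):
    im,d=viewer.camera(cam);ims.append(im);print(cam,ray(cam,(192,256)))
    for n,z in(("bushing_center",.036),("bushing_collar",.056),("bore_mouth",.089),("bar_end_center",.024),("round_block",0),("black_puck",0)):
        for q in viewer.spot_point(cam,n)[:2]: print(n,round(q["p"],2),np.array(q["pixel"]),at_z(cam,q["pixel"],z))
    for n in("bushing_center","thrust_ring"):
        for q in viewer.masks_of(cam,n)[:1]:
            P=cloud(cam,d,q["mask"]);top=P[P[:,2]>P[:,2].max()-.006]
            print("mask",n,round(q["p"],2),len(P),P.min(0),P.max(0),"top mid",(top.min(0)+top.max(0))/2)
save("a",cv2.resize(np.vstack(ims),(450,600*1)) if 0 else np.hstack([cv2.resize(i,(400,300)) for i in ims]))
print(status.get_obs()["clock"])
E
```

```text
0.0 [ 0.1379 -0.48    0.2384] [ 0.9902  0.1395 -0.0002 -0.001 ] [ 0.0675 -0.0418 -0.0631] 0.08566521178215704
top (array([0.3764, 0.1484, 1.0925]), array([ 0.1873, -0.0209, -0.9822]))
bushing_center 0.55 [259.9 257.3] [0.4298 0.1272 0.036 ]
bushing_collar 0.6 [259.7 257. ] [0.4292 0.1282 0.056 ]
bore_mouth 0.64 [229.5 152. ] [0.4946 0.3428 0.089 ]
bar_end_center 0.48 [189.8 262.3] [0.5848 0.1115 0.024 ]
round_block 0.83 [253.1 327.4] [ 0.4428 -0.0297  0.    ]
round_block 0.59 [164.8 180.1] [0.6524 0.2973 0.    ]
black_puck 0.68 [163.7 178.8] [0.6551 0.3003 0.    ]
black_puck 0.68 [228.6 150.1] [0.5072 0.3644 0.    ]
mask bushing_center 0.81 281 [ 0.4103  0.1086 -0.001 ] [0.4486 0.1473 0.0788] top mid [0.4287 0.1275 0.0758]
mask thrust_ring 0.65 142 [0.4769 0.3258 0.0811] [0.5206 0.3719 0.0947] top mid [0.4987 0.3485 0.0917]
side (array([0.9267, 0.4766, 0.7636]), array([-0.4735, -0.3919, -0.7888]))
bushing_center 0.68 [179.1 274.5] [0.4292 0.1265 0.036 ]
bushing_collar 0.49 [173.8 274.5] [0.4291 0.1259 0.056 ]
bore_mouth 0.64 [229.4 334.6] [0.4991 0.3349 0.089 ]
bar_end_center 0.57 [221.  232.7] [0.5843 0.1193 0.024 ]
round_block 0.51 [165.1 223.9] [ 0.4488 -0.0303  0.    ]
black_puck 0.58 [290.5 274.7] [0.6537 0.2948 0.    ]
black_puck 0.37 [232.6 337.6] [0.446  0.3264 0.    ]
mask bushing_center 0.8 293 [ 0.3729  0.0814 -0.    ] [0.4518 0.1458 0.076 ] top mid [0.4286 0.1266 0.0731]
mask thrust_ring 0.53 141 [0.476  0.3236 0.085 ] [0.5217 0.3694 0.0926] top mid [0.4988 0.3465 0.0896]
0.9
```

View pics/a.png

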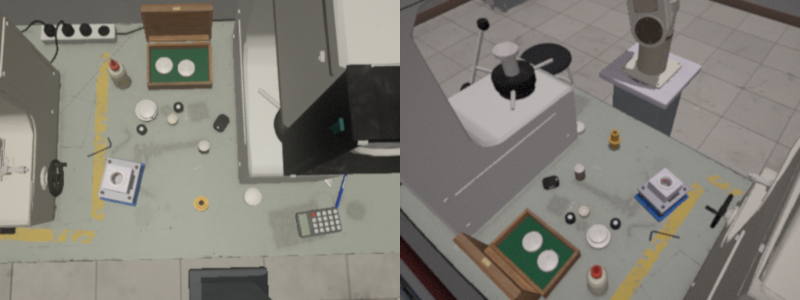

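```bash
python3 - <<'E'
from h import *
np.set_printoptions(precision=4,suppress=True,linewidth=200)
out=[];A=[]
for cam,b,n in(("top",(195,110,265,200),"bushing_center"),("side",(190,290,280,400),0)):
    im,d=viewer.camera(cam)
    r0,c0,r1,c1=b; out.append(cv2.resize(im[r0:r1,c0:c1],(400,int(400*(r1-r0)/(c1-c0))),interpolation=cv2.INTER_CUBIC))
    A.append(cloud(cam,d,d>0))
    P=A[-1]; m=(abs(P[:,0]-.498)<.06)&(abs(P[:,1]-.346)<.06)
    T=P[m&(P[:,2]>.08)];print(cam,"block top",T.min(0),T.max(0),np.median(T,0))
    if cam=="top":
        W=P[m&(P[:,2]>.08)&(P[:,2]<.1)]
        print("minrect",cv2.minAreaRect(W[:,:2].astype(np.float32)*1000))
h=min(o.shape[0] for o in out);save("b",np.hstack([o[:h] for o in out]))
P=np.vstack(A)
print("max z grid rows x 0.1.. cols y .5..-.6")
xs=np.arange(.0,.8,.05);ys=np.arange(.55,-.65,-.05)
print("y    ",*(f"{y:5.2f}" for y in ys))
for x in xs: print(f"{x:.2f}",*(f"{(P[(abs(P[:,0]-x-.025)<.025)&(abs(P[:,1]-y+.025)<.025),2].max(initial=-1)):5.2f}" for y in ys))
E
```

```text
top block top [0.4604 0.3102 0.0801] [0.5365 0.3884 0.0946] [0.4977 0.3492 0.0865]
minrect ((498.0278625488281, 348.9178161621094), (67.09508514404297, 65.95465087890625), 77.1001205444336)
side block top [0.4596 0.3087 0.0801] [0.5385 0.3869 0.0934] [0.5019 0.3494 0.0872]
max z grid rows x 0.1.. cols y .5..-.6
y      0.55  0.50  0.45  0.40  0.35  0.30  0.25  0.20  0.15  0.10  0.05 -0.00 -0.05 -0.10 -0.15 -0.20 -0.25 -0.30 -0.35 -0.40 -0.45 -0.50 -0.55 -0.60 -0.65
0.00 -0.79 -0.79 -0.79 -0.79 -0.79 -0.79 -0.79  0.00  0.01  0.31  0.31  0.12  0.10  0.01  0.00 -0.78 -0.79 -0.79 -0.78 -0.79 -0.79 -0.79 -0.79 -0.79 -0.32
0.05 -0.79 -0.79 -0.78 -0.79 -0.78 -0.79 -0.79  0.00  0.01  0.34  0.14  0.13  0.02  0.01  0.00 -0.79 -0.79 -0.79 -0.79 -0.79 -0.79 -0.79 -0.79 -0.79 -0.79
0.10 -0.79 -0.78 -0.79 -0.79 -0.79 -0.79 -0.78  0.00  0.01  0.35  0.34  0.34  0.01  0.01  0.00 -0.79 -0.79 -0.79 -0.78 -0.79 -0.79 -0.78 -0.79 -0.79 -0.79
0.15 -0.79 -0.79 -0.79 -0.79 -0.79 -0.79 -0.78 -0.00  0.00  0.00  0.00  0.33  0.00  0.00 -0.00 -0.78 -0.79 -0.79 -0.79 -0.79 -0.79 -0.79 -0.78 -0.79 -0.79
0.20 -0.79 
[... 1148 characters left out ...]
79  0.48  0.37  0.38  0.39 -1.00 -1.00 -1.00 -1.00 -1.00  0.00 -1.00 -1.00 -1.00
0.60  0.50  0.01  0.01  0.01  0.02  0.02  0.01  0.01  0.05  0.02  0.73  0.30  0.36  0.36  0.29  0.31 -1.00 -1.00 -1.00 -1.00 -1.00 -1.00 -1.00 -1.00 -1.00
0.65  0.51  0.01  0.01  0.01  0.03  0.03  0.02  0.02  0.01  0.02  0.65  0.29  0.25  0.25  0.25  0.25 -1.00 -1.00 -1.00 -1.00 -1.00 -1.00 -1.00 -1.00 -1.00
0.70  0.54  0.01  0.01  0.01  0.03  0.03  0.02  0.02  0.01  0.01  0.57  0.26  0.26  0.26  0.25  0.25 -1.00 -1.00 -1.00 -1.00 -1.00 -1.00 -1.00 -1.00 -1.00
0.75  0.54  0.01  0.01  0.16  0.16  0.05  0.05  0.05  0.05  0.05  0.58  0.43  0.27  0.26 -1.00 -1.00 -1.00 -1.00 -1.00 -1.00 -1.00 -1.00 -1.00 -1.00 -1.00
```

View pics/b.png

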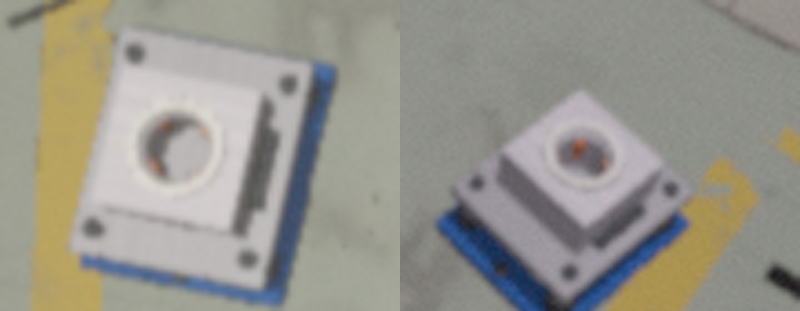

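The pictures show the nest with its white ring (top about (229,151), side about (229,335)) and the bushing alone at top (260,257). The tall machine stands at x>0.4, y<0.05, so I'll swing past it at a short radius.

servo_tool --pt "85 0 -45 0 0" --pt "85 0 -45 0 0" --pt "85 0 -45 0 0" --pt "85 0 -45 0 0" --pt "85 55 -2 0 -0.175" --pt "85 55 -2 0 -0.175"

```text
clock: 1.75
eef_pos: [0.1898, -0.2645, 0.2399]
tool_rot: [0.951, 0.311, 0.0, 0.001]
ft_force: [0.7, -0.2, -0.1]
grip_width: 0.085
grasp_force: 0.0
```

```bash
python3 - <<'E'
from h import *
np.set_printoptions(precision=3,suppress=True,linewidth=200)
s=status.get_obs();p=s["eef_pos"];print(p,np.hypot(*p[:2]),np.arctan2(p[1],p[0]),s["joint_pos"],s["tool_rot"])
P=[]
for cam in("top","side"):
    im,d=viewer.camera(cam);P.append(cloud(cam,d,d>0))
P=np.vstack(P)
for z0,z1 in((.06,.2),(.2,.4),(.4,.6),(.6,.9)):
    Q=P[(P[:,2]>z0)&(P[:,2]<z1)&(P[:,0]>.38)&(P[:,0]<.6)&(P[:,1]<.1)&(P[:,1]>-.2)];
    if len(Q): print(z0,np.percentile(Q[:,0],1),np.percentile(Q[:,1],99),len(Q))
E
```

```text
[ 0.19  -0.265  0.24 ] 0.32558415811848945 -0.9483317864421077 [-0.948 -0.113 -0.376  1.305 -0.     1.562] [0.951 0.311 0.    0.001]
0.06 0.4758192876332076 0.021642759527944387 2791
0.2 0.47557459351762504 0.020796939963444477 7346
0.4 0.4384677074146644 0.022149179512157655 4175
0.6 0.43897767027205964 0.021771235784814342 28387
```

servo_tool --pt "85 56.5 -5 0 -0.177" --pt "85 56.5 -5 0 -0.177" --pt "85 56.5 -5 0 -0.177" --pt "85 56.5 -5 0 -0.177" --pt "85 56.5 -5 0 -0.177" --pt "85 56.5 -5 0 -0.177" --pt "85 56.5 -5 0 -0.177" --pt "85 0 40 20 0" --pt "85 0 40 20 0" --pt "85 0 38 20 0" --pt "85 0 0 20 0" --pt "85 0 0 0 0"

```text
clock: 3.35
eef_pos: [0.4187, 0.1226, 0.1577]
tool_rot: [0.595, 0.804, -0.002, -0.001]
ft_force: [0.1, 0.4, 1.1]
grip_width: 0.0854
grasp_force: 0.0
```

```bash
cat >> h.py <<'E'
def pose():
    s=status.get_obs();q=s["tool_rot"];th=2*np.arctan2(q[1],q[0]);return s,np.array(s["eef_pos"]),th
def totool(d,th):
    return 1000*np.array([d[0]*np.cos(th)+d[1]*np.sin(th),d[0]*np.sin(th)-d[1]*np.cos(th),-d[2]])
E
python3 - <<'E'
from h import *
np.set_printoptions(precision=4,suppress=True,linewidth=200)
s,p,th=pose();print(s["clock"],p,th,s["joint_pos"])
im,d=viewer.camera("side")
for n,z in(("bushing_center",.036),("bushing_collar",.056),("bushing_shoulder",.034)):
    for q in viewer.spot_point("side",n)[:1]: print(n,round(q["p"],2),np.array(q["pixel"]),at_z("side",q["pixel"],z))
t=np.array([.429,.127,.055]);print("to bushing",totool(t-p,th))
save("c",cv2.resize(im[100:260,180:380],(500,400)))
E
```

```text
3.35 [0.4187 0.1226 0.1577] 1.8675088006328326 [ 0.2851  0.1761 -0.2988  1.1008 -0.0003  1.5592]
bushing_center 0.73 [178.4 274.1] [0.4279 0.1243 0.036 ]
bushing_collar 0.54 [176.7 278.7] [0.4303 0.1397 0.056 ]
bushing_shoulder 0.63 [178.1 275.9] [0.423  0.1263 0.034 ]
to bushing [  1.1438  11.1531 102.6553]
```

View pics/c.png

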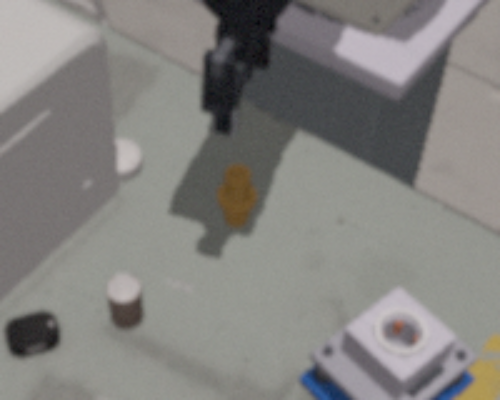

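The side picture shows the bushing standing clear at crop (237,195), with the open gripper above it, about 11 mm short. I'll correct that and descend.

servo_tool --pt "85 1 11 0 0" --pt "85 0 0 25 0" --pt "85 0 0 25 0" --pt "85 0 0 25 0" --pt "85 0 0 15 0" --pt "85 0 0 12 0" --pt "85 0 0 0 0" --pt "20 0 0 0 0" --pt "20 0 0 0 0" --pt "20 0 0 0 0" --pt "20 0 0 0 0" --pt "20 0 0 0 0" --pt "20 0 0 0 0" --pt "20 0 0 0 0" --pt "20 0 0 0 0"

```text
clock: 5.42
eef_pos: [0.4302, 0.1279, 0.0579]
tool_rot: [0.594, 0.804, 0.0, 0.0]
ft_force: [-1.3, 0.1, 6.3]
grip_width: 0.0242
grasp_force: 58.6
```

servo_tool --pt "20 0 0 -20 0" --pt "20 0 0 -40 0" --pt "20 0 0 -40 0" --pt "20 0 0 -40 0" --pt "20 0 0 0 0" --pt "20 0 0 0 0"

```text
clock: 6.18
eef_pos: [0.4294, 0.1276, 0.1963]
tool_rot: [0.594, 0.804, -0.001, -0.0]
ft_force: [-0.3, -0.8, -1.8]
grip_width: 0.0242
grasp_force: 59.1
```

```bash
python3 - <<'E'
from h import *
np.set_printoptions(precision=4,suppress=True,linewidth=200)
s,p,th=pose();print(s["clock"],p,th,s["ft_force"],s["ft_torque"],s["grip_width"])
t=np.array([.499,.348,.197]);print("to bore",totool(t-p,th))
im,d=viewer.camera("side")
q=viewer.masks_of("side","bushing_center")
for k in q[:2]:
    P=cloud("side",d,k["mask"]);print(k["p"],len(P),np.percentile(P,[2,50,98],axis=0))
save("d",cv2.resize(im[90:250,180:380],(500,400)))
E
```

```text
6.175 [0.4294 0.1276 0.1963] 1.8687712363398883 [-0.2596 -0.8146 -1.8366] [0.0031 0.0374 0.0437] 0.024176585511114092
to bore [190.2295 131.2332  -0.6648]
0.52 181 [[0.4179 0.1189 0.1438]
 [0.4395 0.1362 0.1775]
 [0.4497 0.145  0.1975]]
```

View pics/d.png

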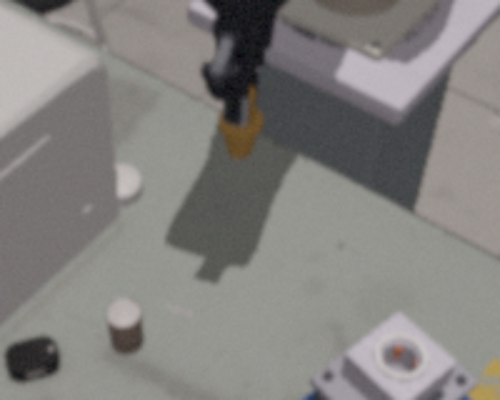

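The bushing is in the fingers and upright (crop about (240,135)). I'll go above the bore.

servo_tool --pt "20 30 20 0 0" --pt "20 40 28 0 0" --pt "20 40 28 0 0" --pt "20 40 28 0 0" --pt "20 40 27 0 0" --pt "20 0 0 0 0" --pt "20 0 0 0 0" --pt "20 0 0 0 0"

```text
clock: 7.28
eef_pos: [0.4991, 0.3466, 0.1968]
tool_rot: [0.595, 0.804, -0.001, -0.0]
ft_force: [0.1, 0.8, -1.7]
grip_width: 0.0239
grasp_force: 59.3
```

```bash
python3 - <<'E'
from h import *
np.set_printoptions(precision=4,suppress=True,linewidth=200)
s,p,th=pose();print(s["clock"],p,th,s["ft_force"],s["ft_torque"])
print("to bore",totool(np.array([.4987,.3475,p[2]])-p,th))
o=[]
for cam,b in(("side",(170,290,270,390)),("top",(180,100,280,200))):
    im,d=viewer.camera(cam)
    for n,z in(("bushing_shoulder",p[2]-.058+.034),("bushing_center",p[2]-.058+.036),("bore_mouth",.089)):
        for q in viewer.spot_point(cam,n)[:1]: print(cam,n,round(q["p"],2),np.array(q["pixel"]),at_z(cam,q["pixel"],z))
    for n in("bushing_center","thrust_ring"):
        for q in viewer.masks_of(cam,n)[:1]:
            P=cloud(cam,d,q["mask"]);print(n,q["p"],len(P),np.percentile(P,[2,98],axis=0).tolist())
    o.append(cv2.resize(im[b[0]:b[2],b[1]:b[3]],(400,400),interpolation=cv2.INTER_CUBIC))
save("e",np.hstack(o))
E
```

```text
7.275 [0.4991 0.3466 0.1968] 1.867676723953046 [ 0.0915  0.8045 -1.7037] [-0.0192 -0.0003 -0.0029]
to bore [ 0.9595 -0.081  -0.    ]
side bushing_shoulder 0.73 [199.5 348.9] [0.4757 0.3388 0.1728]
side bushing_center 0.59 [206.4 349.3] [0.4913 0.3482 0.1748]
side bore_mouth 0.8 [230.3 336.1] [0.4991 0.3385 0.089 ]
bushing_center 0.72 202 [[0.4657666610008134, 0.3288748502452698, 0.08418528349648735], [0.5193634489198067, 0.36391263462530926, 0.18149970307184024]]
thrust_ring 0.47 130 [[0.4787576101303589, 0.32709430560433084, 0.08671336770664742], [0.5205302167384308, 0.36906695604776873, 0.09250481128138122]]
top bushing_shoulder 0.61 [223.9 143.1] [0.4958 0.3435 0.1728]
top bushing_center 0.59 [220.4 140.8] [0.5022 0.3475 0.1748]
top bore_mouth 0.83 [227.7 154.4] [0.4982 0.338  0.089 ]
```

View pics/e.png

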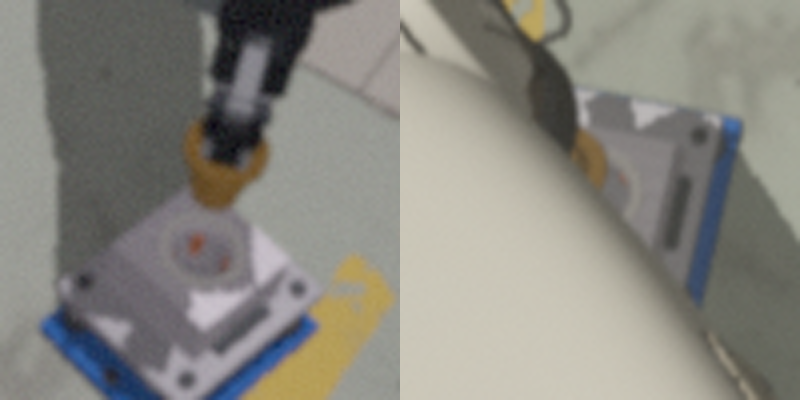

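```bash
cat >> h.py <<'E'
def overlay(cam,im,circs,b,S):
    C=viewer.get_calibration(cam);K=np.array(C["camera_matrix"]);R=np.array(C["R"]);t=np.array(C["t"])
    o=cv2.resize(im[b[0]:b[2],b[1]:b[3]],None,fx=S,fy=S,interpolation=cv2.INTER_CUBIC)
    a=np.linspace(0,2*np.pi,60)
    for x,y,z,D,col in circs:
        X=np.stack([x+D/2*np.cos(a),y+D/2*np.sin(a),z+0*a]);u=K@(R@X+t[:,None]);u=(u[:2]/u[2]).T
        u=(u-[b[1],b[0]]+.5)*S
        cv2.polylines(o,[np.round(u).astype(np.int32)],True,col,1)
    return o
E
python3 - <<'E'
from h import *
s,p,th=pose();im,d=viewer.camera("side")
f=p[2]-.058;x,y=p[:2]
G=(0,255,0);B=(0,0,255)
save("f",overlay("side",im,[(.4987,.3475,.089,.045,G),(.4987,.3475,.089,.035,G),(x,y,f+.040,.041,B),(x,y,f+.034,.041,B),(x,y,f,.023,B)],(185,300,265,380),7))
E
```

```text
(no output)
```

View pics/f.png

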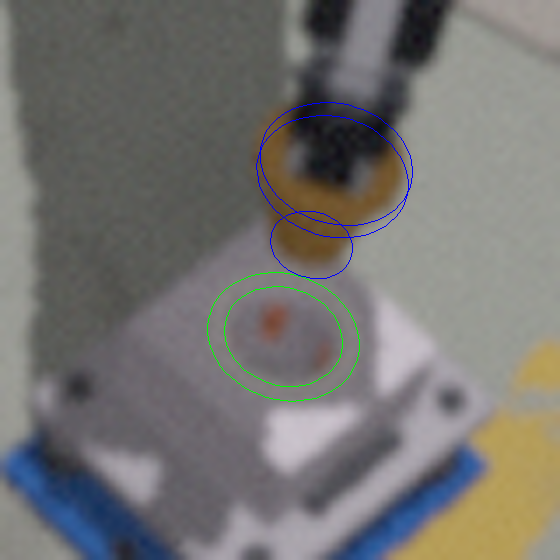

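The ring matches its overlay (side about (232.5,340)). The bushing foot seems about 2 px higher than drawn, so I'll go closer and compare again.

servo_tool --pt "20 1 0 10 0" --pt "20 0 0 15 0" --pt "20 0 0 12 0" --pt "20 0 0 6 0" --pt "20 0 0 0 0" --pt "20 0 0 0 0" --pt "20 0 0 0 0"

```text
clock: 8.8
eef_pos: [0.4996, 0.3491, 0.155]
tool_rot: [0.594, 0.804, 0.001, 0.0]
ft_force: [0.3, -0.3, -1.1]
grip_width: 0.024
grasp_force: 59.3
```

```bash
python3 - <<'E'
from h import *
s,p,th=pose();im,d=viewer.camera("side");print(p,th,s["ft_force"],s["ft_torque"])
f=p[2]-.058;x,y=p[:2]
G=(0,255,0);B=(0,0,255)
a=overlay("side",im,[],(190,305,260,365),6.5)
b=overlay("side",im,[(.4987,.3475,.089,.045,G),(.4987,.3475,.089,.035,G),(x,y,f+.040,.041,B),(x,y,f+.034,.041,B),(x,y,f,.023,B)],(190,305,260,365),6.5)
save("g",np.hstack([a,b]))
E
```

```text
[0.4995779  0.34913948 0.15498945] 1.8687749008840593 [ 0.32834487 -0.25074256 -1.07115068] [0.03110173 0.04072672 0.01859691]
```

View pics/g.png

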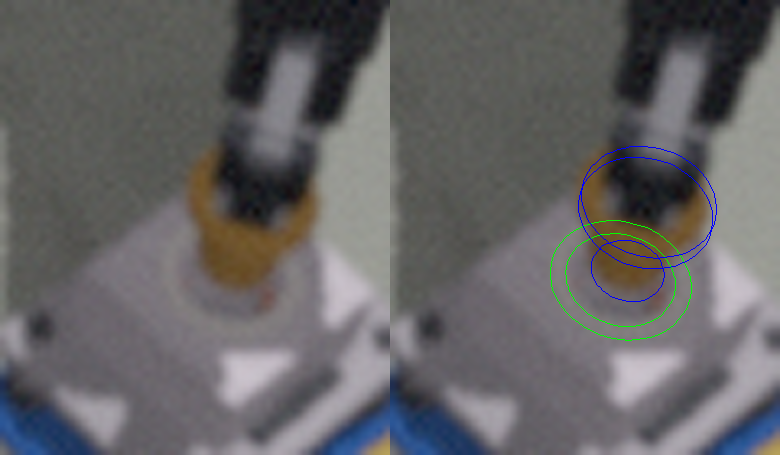

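Bushing and ring are both about 2 px off the same way, which is calibration bias, so their relative position is right to about 1–2 mm. I'll nudge a little and start the foot in.

servo_tool --pt "20 0 -1.4 0 0" --pt "20 0 0 5 0" --pt "20 0 0 5 0" --pt "20 0 0 5 0" --pt "20 0 0 4 0" --pt "20 0 0 0 0" --pt "20 0 0 0 0"

```text
clock: 9.72
eef_pos: [0.498, 0.3485, 0.1354]
tool_rot: [0.594, 0.804, 0.0, 0.0]
ft_force: [1.1, 0.5, -1.1]
grip_width: 0.0242
grasp_force: 59.1
```

servo_tool --pt "20 0 0 2 0" --pt "20 0 0 2 0" --pt "20 0 0 0 0" --pt "20 0 0 0 0"

```text
clock: 10.22
eef_pos: [0.4983, 0.3487, 0.1315]
tool_rot: [0.594, 0.804, 0.0, 0.0]
ft_force: [2.5, 1.1, -1.8]
grip_width: 0.0238
grasp_force: 59.0
```

servo_tool --pt "20 0 0 2 0" --pt "20 0 0 0 0" --pt "20 0 0 0 0"

```text
clock: 10.6
eef_pos: [0.4984, 0.3488, 0.1296]
tool_rot: [0.594, 0.804, 0.001, 0.0]
ft_force: [2.9, 2.1, -0.2]
grip_width: 0.0242
grasp_force: 59.1
```

servo_tool --pt "20 0 0 2 0" --pt "20 0 0 0 0" --pt "20 0 0 0 0"

```text
clock: 10.98
eef_pos: [0.4986, 0.3488, 0.1279]
tool_rot: [0.594, 0.804, 0.001, 0.0]
ft_force: [4.7, 1.9, 1.8]
grip_width: 0.024
grasp_force: 59.3
```

Side force is +x, +y, so the bore lies that way. I'll shift toward it.

servo_tool --pt "20 0 0.8 0 0" --pt "20 0 0 0 0" --pt "20 0 0 0 0"

```text
clock: 11.35
eef_pos: [0.4987, 0.3488, 0.1274]
tool_rot: [0.594, 0.804, 0.0, 0.0]
ft_force: [4.1, 2.7, 1.7]
grip_width: 0.024
grasp_force: 59.3
```

servo_tool --pt "20 0 0 1.5 0" --pt "20 0 0 0 0" --pt "20 0 0 0 0"

```text
clock: 11.72
eef_pos: [0.4988, 0.3488, 0.126]
tool_rot: [0.594, 0.804, 0.0, 0.0]
ft_force: [4.8, 2.6, 3.2]
grip_width: 0.024
grasp_force: 59.4
```

servo_tool --pt "20 0.3 1.2 0 0" --pt "20 0 0 0 0" --pt "20 0 0 0 0"

```text
clock: 12.1
eef_pos: [0.499, 0.3491, 0.1255]
tool_rot: [0.594, 0.804, -0.001, -0.0]
ft_force: [0.6, 1.2, 5.5]
grip_width: 0.0236
grasp_force: 59.6
```

servo_tool --pt "20 0.2 0.8 0 0" --pt "20 0 0 0 0" --pt "20 0 0 0 0"

```text
clock: 12.48
eef_pos: [0.4993, 0.3492, 0.1253]
tool_rot: [0.594, 0.804, -0.001, -0.001]
ft_force: [-3.6, -0.9, 3.6]
grip_width: 0.0236
grasp_force: 59.7
```

```bash
python3 - <<'E'
from h import *
s,p,th=pose();print(p,s["ft_force"],s["ft_torque"],s["tool_rot"])
E
```

```text
[0.49931862 0.34922727 0.12527864] [-3.5602225  -0.94946845  3.60663721] [-0.12205026  0.59676611  0.02678274] [ 5.94262155e-01  8.04270246e-01 -1.23612441e-03 -5.78798319e-04]
```

servo_tool --pt "20 -0.2 -0.7 0 0" --pt "20 0 0 0 0" --pt "20 0 0 0 0"

```text
clock: 12.85
eef_pos: [0.4993, 0.3492, 0.1256]
tool_rot: [0.594, 0.804, -0.001, -0.0]
ft_force: [-3.3, -1.4, 4.1]
grip_width: 0.024
grasp_force: 59.7
```

servo_tool --pt "20 0 0 1 0" --pt "20 0 0 1 0" --pt "20 0 0 0 0" --pt "20 0 0 0 0"

```text
clock: 13.35
eef_pos: [0.4994, 0.3492, 0.124]
tool_rot: [0.594, 0.804, -0.0, -0.0]
ft_force: [-3.1, -0.2, 6.7]
grip_width: 0.0235
grasp_force: 60.0
```

servo_tool --pt "20 0 0 1 0" --pt "20 0 0 1 0" --pt "20 0 0 0 0" --pt "20 0 0 0 0"

```text
clock: 13.85
eef_pos: [0.4994, 0.3493, 0.1225]
tool_rot: [0.594, 0.804, -0.0, -0.0]
ft_force: [-4.1, -1.1, 7.4]
grip_width: 0.0241
grasp_force: 60.2
```

servo_tool --pt "20 0 -0.6 1 0" --pt "20 0 0 1 0" --pt "20 0 0 0 0" --pt "20 0 0 0 0"

```text
clock: 14.35
eef_pos: [0.4994, 0.3493, 0.1211]
tool_rot: [0.594, 0.804, 0.001, 0.0]
ft_force: [-4.4, -1.4, 8.6]
grip_width: 0.024
grasp_force: 60.3
```

servo_tool --pt "20 0 0 1 0" --pt "20 0 0 1 0" --pt "20 0 0 0 0" --pt "20 0 0 0 0"

```text
clock: 14.85
eef_pos: [0.4995, 0.3493, 0.1194]
tool_rot: [0.594, 0.804, 0.001, 0.0]
ft_force: [-4.8, -1.5, 10.9]
grip_width: 0.0237
grasp_force: 60.5
```

servo_tool --pt "20 0 0 1 0" --pt "20 0 0 1 0" --pt "20 0 0 0 0" --pt "20 0 0 0 0"

```text
clock: 15.35
eef_pos: [0.4996, 0.3494, 0.1177]
tool_rot: [0.594, 0.804, 0.001, 0.0]
ft_force: [-3.9, -2.8, 12.1]
grip_width: 0.0242
grasp_force: 60.7
```

servo_tool --pt "20 0 0 1 0" --pt "20 0 0 1 0" --pt "20 0 0 0 0" --pt "20 0 0 0 0"

```text
clock: 15.85
eef_pos: [0.4998, 0.3494, 0.1153]
tool_rot: [0.594, 0.804, 0.001, 0.0]
ft_force: [-3.5, -1.4, 10.3]
grip_width: 0.0241
grasp_force: 60.4
```

Past the peak, and the push is now falling. About 8 mm remain.

servo_tool --pt "20 0 -0.5 1 0" --pt "20 0 0 1 0" --pt "20 0 0 0 0" --pt "20 0 0 0 0"

```text
clock: 16.35
eef_pos: [0.4997, 0.3494, 0.1136]
tool_rot: [0.594, 0.804, 0.001, 0.001]
ft_force: [-2.6, -1.4, 10.7]
grip_width: 0.0239
grasp_force: 60.4
```

servo_tool --pt "20 0 0 1 0" --pt "20 0 0 1 0" --pt "20 0 0 0 0" --pt "20 0 0 0 0"

```text
clock: 16.85
eef_pos: [0.4997, 0.3495, 0.1117]
tool_rot: [0.594, 0.804, 0.001, 0.001]
ft_force: [-2.9, -0.6, 10.8]
grip_width: 0.024
grasp_force: 60.4
```

servo_tool --pt "20 0 0 1 0" --pt "20 0 0 0 0" --pt "20 0 0 0 0"

```text
clock: 17.23
eef_pos: [0.4997, 0.3495, 0.1108]
tool_rot: [0.594, 0.804, 0.001, 0.001]
ft_force: [-2.8, -0.9, 11.5]
grip_width: 0.0238
grasp_force: 60.4
```

servo_tool --pt "20 0 0 0.8 0" --pt "20 0 0 0 0" --pt "20 0 0 0 0"

```text
clock: 17.6
eef_pos: [0.4997, 0.3495, 0.11]
tool_rot: [0.594, 0.804, 0.002, 0.001]
ft_force: [-3.1, -1.9, 10.8]
grip_width: 0.0239
grasp_force: 60.5
```

servo_tool --pt "20 0 0 0.8 0" --pt "20 0 0 0 0" --pt "20 0 0 0 0"

```text
clock: 17.98
eef_pos: [0.4997, 0.3495, 0.1092]
tool_rot: [0.594, 0.804, 0.002, 0.001]
ft_force: [-2.9, -2.2, 11.3]
grip_width: 0.0241
grasp_force: 60.5
```

servo_tool --pt "20 0 0 0.8 0" --pt "20 0 0 0 0" --pt "20 0 0 0 0"

```text
clock: 18.35
eef_pos: [0.4997, 0.3495, 0.1085]
tool_rot: [0.594, 0.804, 0.002, 0.001]
ft_force: [-3.6, -1.0, 11.0]
grip_width: 0.0244
grasp_force: 60.5
```

servo_tool --pt "20 0 0 0.6 0" --pt "20 0 0 0 0" --pt "20 0 0 0 0"

```text
clock: 18.73
eef_pos: [0.4997, 0.3495, 0.1079]
tool_rot: [0.594, 0.804, 0.002, 0.001]
ft_force: [-3.3, -1.1, 12.1]
grip_width: 0.024
grasp_force: 60.5
```

servo_tool --pt "20 0 0 0.6 0" --pt "20 0 0 0 0" --pt "20 0 0 0 0"

```text
clock: 19.1
eef_pos: [0.4997, 0.3495, 0.1073]
tool_rot: [0.594, 0.804, 0.002, 0.001]
ft_force: [-4.3, -2.3, 11.9]
grip_width: 0.024
grasp_force: 60.5
```

servo_tool --pt "20 0 0 0.6 0" --pt "20 0 0 0 0" --pt "20 0 0 0 0"

```text
clock: 19.48
eef_pos: [0.4997, 0.3495, 0.1067]
tool_rot: [0.594, 0.804, 0.002, 0.001]
ft_force: [-4.2, -1.6, 12.5]
grip_width: 0.0239
grasp_force: 60.5
```

```bash
cat > avg.py <<'E'
from h import *
F=[]
for i in range(8):
    viewer.camera("side");s=status.get_obs();F.append(s["ft_force"])
print(s["clock"],np.mean(F,0).round(2),np.std(F,0).round(2),np.round(s["eef_pos"],4),np.round(s["ft_torque"],3))
E
python3 avg.py
```

```text
19.875 [-3.61 -0.95 12.15] [0.41 0.68 0.62] [0.4997 0.3495 0.1067] [-0.372  0.844  0.031]
```

servo_tool --pt "20 0 0 0.6 0" --pt "20 0 0 0 0" --pt "20 0 0 0 0"

```text
clock: 20.25
eef_pos: [0.4997, 0.3495, 0.1063]
tool_rot: [0.594, 0.804, 0.002, 0.001]
ft_force: [-4.4, -1.5, 12.6]
grip_width: 0.0241
grasp_force: 60.6
```

```bash
python3 avg.py
```

```text
20.65 [-3.7  -1.82 12.64] [0.32 0.5  0.49] [0.4997 0.3495 0.1063] [-0.362  0.909  0.065]
```

servo_tool --pt "20 0 0 0.6 0" --pt "20 0 0 0 0" --pt "20 0 0 0 0"

```text
clock: 21.02
eef_pos: [0.4997, 0.3495, 0.1058]
tool_rot: [0.594, 0.804, 0.002, 0.001]
ft_force: [-3.8, -1.8, 13.3]
grip_width: 0.0239
grasp_force: 60.7
```

```bash
python3 avg.py; python3 - <<'E'
from h import *
im,d=viewer.camera("side")
save("i",overlay("side",im,[],(190,300,270,400),8)[:600,:800])
E
```

```text
21.425 [-4.2  -1.88 13.14] [0.36 0.56 0.38] [0.4997 0.3495 0.1058] [-0.378  0.983  0.005]
```

View pics/i.png

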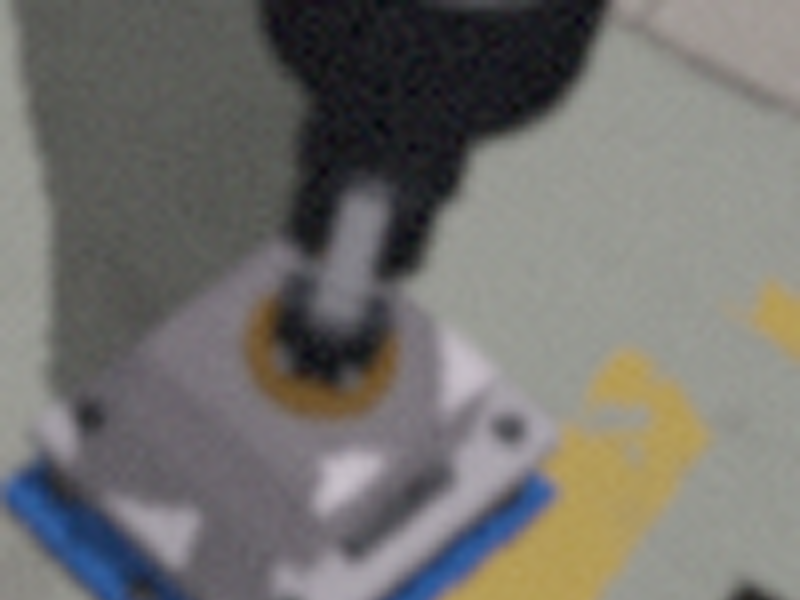

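The shoulder sits on the ring (crop about (320,360)), and the push is about 2 N above level, which agrees with the nest arithmetic (gap about 0). I'll relieve the side force and seat it a touch more.

servo_tool --pt "20 0 -0.6 0.3 0" --pt "20 -0.2 -0.4 0.3 0" --pt "20 0 0 0 0" --pt "20 0 0 0 0"

```text
clock: 21.98
eef_pos: [0.4996, 0.3494, 0.1056]
tool_rot: [0.594, 0.804, 0.003, 0.001]
ft_force: [-2.8, -1.5, 13.5]
grip_width: 0.0244
grasp_force: 60.8
```

```bash
python3 avg.py
```

```text
22.375 [-3.32 -1.18 13.62] [0.44 0.25 0.36] [0.4996 0.3495 0.1056] [-0.175  0.651  0.098]
```

servo_tool --pt "20 0 0 0.4 0" --pt "20 0 0 0 0" --pt "20 0 0 0 0"

```text
clock: 22.75
eef_pos: [0.4996, 0.3495, 0.1053]
tool_rot: [0.594, 0.804, 0.003, 0.001]
ft_force: [-2.8, -0.9, 14.7]
grip_width: 0.0241
grasp_force: 60.8
```

```bash
python3 avg.py
```

```text
23.15 [-2.94 -1.47 13.77] [0.32 0.45 0.35] [0.4996 0.3494 0.1053] [-0.244  0.677  0.044]
```

servo_tool --pt "20 0 0 -1 0" --pt "20 0 0 -1 0" --pt "20 0 0 -1 0" --pt "20 0 0 -1 0" --pt "20 0 0 0 0" --pt "20 0 0 0 0"

```text
clock: 23.9
eef_pos: [0.4996, 0.3494, 0.1083]
tool_rot: [0.594, 0.804, 0.002, 0.001]
ft_force: [-1.5, 0.3, 8.6]
grip_width: 0.0242
grasp_force: 60.3
```

```bash
python3 avg.py
```

```text
24.3 [-1.6  -0.18  9.3 ] [0.53 0.42 0.49] [0.4996 0.3494 0.1083] [-0.042  0.341  0.03 ]
```

servo_tool --pt "30 0 0 0 0" --pt "40 0 0 0 0" --pt "60 0 0 0 0" --pt "85 0 0 0 0" --pt "85 0 0 0 0" --pt "85 0 0 0 0" --pt "85 0 0 0 0" --pt "85 0 0 -15 0" --pt "85 0 0 -40 0" --pt "85 0 0 -50 0" --pt "85 0 0 -50 0" --pt "85 0 -50 0 0" --pt "85 0 -50 0 0" --pt "85 0 -50 0 0" --pt "85 0 0 0 0" --pt "85 0 0 0 0" --pt "85 0 0 0 0"

```text
clock: 26.42
eef_pos: [0.3557, 0.3052, 0.262]
tool_rot: [0.595, 0.804, 0.001, 0.0]
ft_force: [0.5, 0.6, -0.4]
grip_width: 0.0848
grasp_force: 0.0
```

```bash
python3 - <<'E'
from h import *
np.set_printoptions(precision=4,suppress=True)
G=(0,255,0);B=(0,0,255);o=[]
for cam,b in(("side",(190,295,265,385)),("top",(190,105,265,195))):
    im,d=viewer.camera(cam)
    o.append(overlay(cam,im,[],b,4.4))
    for q in viewer.masks_of(cam,"bushing_center")[:1]:
        P=cloud(cam,d,q["mask"]);print(cam,q["p"],len(P),np.percentile(P,[2,98],axis=0).tolist())
        m=cv2.erode(q["mask"].astype(np.uint8),np.ones((3,3)))>0
        print("top of collar ~",np.sort(cloud(cam,d,m)[:,2])[-12:])
    P=cloud(cam,d,d>0);r=np.hypot(P[:,0]-.499,P[:,1]-.349)
    print("block top",np.median(P[(r>.025)&(r<.032),2]),"shoulder top",np.median(P[(r>.0145)&(r<.019)&(P[:,2]<.11),2]),"collar",np.median(P[(r<.012)&(P[:,2]>.1),2]))
save("j",np.hstack(o)); print(pose()[1],status.get_obs()["clock"])
E
```

```text
side 0.87 364 [[0.46727073713491235, 0.32687975339960923, 0.08540814017771663], [0.5191274483020635, 0.3662194164606855, 0.12928790576808033]]
top of collar ~ [0.1291 0.1292 0.1292 0.1293 0.1293 0.1293 0.1293 0.1293 0.1296 0.1299
 0.13   0.1302]
block top 0.08660766241118023 shoulder top 0.09628420884196132 collar 0.12721376963828468
top 0.55 312 [[0.48100184703023463, 0.3311536402702372, 0.09115143374073341], [0.5174842484662016, 0.36534436846615737, 0.13004918502161786]]
top of collar ~ [0.1291 0.1295 0.1297 0.1298 0.1298 0.1299 0.13   0.1301 0.1303 0.1303
 0.1306 0.1309]
block top 0.0862673046033765 shoulder top 0.09577442317245388 collar 0.12624237098839042
[0.3551 0.3047 0.2612] 26.625
```

View pics/j.png

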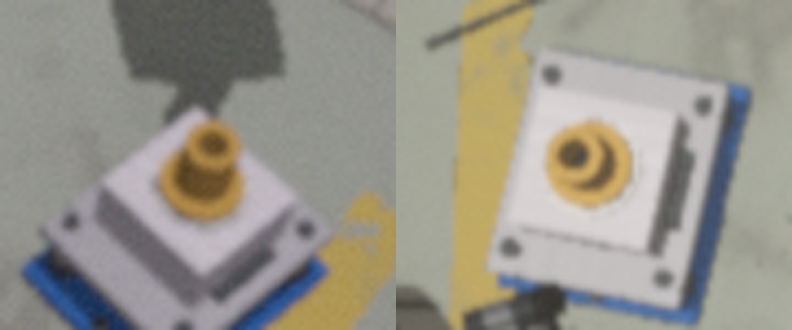

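```bash
python3 - <<'E'
from h import *
np.set_printoptions(precision=4,suppress=True)
for cam in("side","top"):
    D=np.mean([viewer.camera(cam)[1] for _ in range(8)],0)
    P=cloud(cam,D,D>0)
    T=P[(np.hypot(P[:,0]-.499,P[:,1]-.349)<.02)&(P[:,2]>.12)&(P[:,2]<.135)];c=(T[:,:2].min(0)+T[:,:2].max(0))/2
    S=P[(np.hypot(P[:,0]-c[0],P[:,1]-c[1])<.025)&(abs(P[:,2]-.0955)<.0025)]
    cs=(S[:,:2].min(0)+S[:,:2].max(0))/2
    r=np.hypot(*(P[:,:2]-cs).T)
    Bk=P[(r>.026)&(r<.032)&(abs(P[:,2]-.086)<.006)]
    s=S[(np.hypot(*(S[:,:2]-cs).T)<.0185)]
    A=np.c_[s[:,:2]-cs,np.ones(len(s))];k=np.linalg.lstsq(A,s[:,2],rcond=None)[0]
    A2=np.c_[Bk[:,:2]-cs,np.ones(len(Bk))];k2=np.linalg.lstsq(A2,Bk[:,2],rcond=None)[0]
    print(cam,"collar top",np.median(T[:,2]),c,"shoulder",k,len(s),cs,"block",k2,len(Bk))
E
```

```text
side collar top 0.12788816560773308 [0.5004 0.3482] shoulder [-0.0451 -0.0123  0.0964] 100 [0.5023 0.3477] block [-0.0209  0.0001  0.087 ] 186
top collar top 0.12734832666898144 [0.4994 0.349 ] shoulder [-0.0052  0.0039  0.0956] 96 [0.4984 0.3488] block [-0.0023  0.001   0.0863] 248
```

The collar top is 41.0 mm above the block, which is the seated height. The bushing stands upright, and the arm is clear of everything.

```bash
python3 -c "
from h import *
print(bot.job_done())"
```

```text
the job is handed in; nothing more can be done
None
```

The bushing is pressed home: its shoulder sits on the thrust ring, with a final push about 3 N above the level push. It is released and standing upright, nothing else was touched, and the job is handed in.

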